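Bridge the fixture and hold the bushing over its hole

ROBOT

A 6-joint arm with a two-finger parallel gripper is mounted at the origin on a cart in front of the work surface, level with it; the furniture and walls round the work are solid. World frame = base frame: x ahead of the robot, y to its left, z up, the work surface at z = 0. Lengths are in mm, angles in rad, forces in N, time in s.
With the tool pointing down it reaches from about 350 to 725 mm from the base axis. Payload 6 kg.
Tool frame: the origin (TCP) lies at the very end of the fingers, on their centre line; the grasp point (between the pads) lies 19 mm behind it; z points along the fingers, y is the direction in which the jaws open and shut (so a half turn about z gives the same grasp; the last joint's range is limited). The gripper opens to 85 mm and grips with 20 to 120 N. Pads are 22 mm wide; open, the fingers measure 114 mm over their backs; the gripper's body (76 mm by 85 mm) begins 54 mm behind the grasp point. The pads swing forward as they close: fully open they stand 13 mm farther back than shut.
Start: joints at [-0.961, 0.04, 0.085, 0, -1.615, -0.334], TCP at [163.4, -577.299, 231.261] pointing down, gripper open.
Joint ranges: [-2.56, 2.56], [-1.29, 2.01], [-1.08, 1.49], [-3.29, 1.98], [-2.81, -0.18], [-2.99, 2.99]. Speed limits (rad/s): [2.57, 2.57, 3.01, 3.14, 3.14, 3.14].

INTERFACE

Orientations are given as a rotation vector (axis times angle).
In Python, from bench import bot, optics gives the robot as it stands.
- The arm moves only by the tool apply_moves, never from a script. Its argument "commands" is a list of rows, each a list of 7 numbers: the shift along the tool's x, y, z in cm, then the turn, a rotation vector about the tool's x, y, z in rad, then the opening, from 0 (shut) to 1 (fully open). A call has 1 to 12 rows; each row is the pose to reach, as a shift and turn from the pose measured when the call began, along the tool's axes at that moment; what a row does not reach only later rows make up. A row lasts 1/8 s, in which the tool goes at most 62.5 mm and 10.7 degrees, less where a joint would pass 70% of its speed; a pose out of reach is approached as far as the arm can. A call with a gripper value outside its range is refused whole. The fingers move at their own pace and stop on an object; "newtons" is the grip in N (left out, the last holds). Time passes only in rows, so rows that repeat a pose let the fingers close. It gives the time, the measured TCP pose, the force and the opening at its end, in the units of the state.
- bot.sense(): the state, without advancing time (a new reading comes with each control period).
- optics.camera(name): name is "scene" or "side" or "wrist"; returns (picture, depth): 384x512x3 uint8, blue, green, red; 384x512 float32, mm along the optical axis (not along the pixel's ray), 0 where there is no reading.
- optics.camera_params(name): a dict with "camera_matrix" (3x3 intrinsics, pixels), "k1" (the pictures are not rectified: a ray, as slopes to the right and down, at radius r is drawn at 1 + k1 r^2 times it, then the intrinsics apply), "T" (4x4, takes a point from camera to world coordinates); the wrist camera has in their place "mount" (4x4, takes a point from camera to tool coordinates, whose origin is the TCP and whose axes are the flange's). Camera axes: x right, y down, z forward; pixel columns grow to the right and rows downward; lengths in mm; the calibration is good to about 2 mm. A picture is of the moment at which its call begins: read the wrist's pose just before it. camera_params takes no time and is no camera call.
- bot.close_job(): hands the job in, once; it reports no verdict.
Trained networks look in the newest picture that a camera, given by its name, has taken for a name from the list of things; names that differ only in an ending like _2 or _b are one class to them, and where a whole thing is asked for, a point or a joint stands for the part that bears it (a point fixed in the world has none). Each returns a list of dicts, best first, with "score" (0 to 1); they miss things now and then, are a little off and sometimes report something else, mostly with a low value. They report only what shows in the picture. A call takes as long as a camera call. They do not tell look-alikes from the thing itself.
- optics.spot_in(thing, camera): "rect" ([left, top, right, bottom] in pixels, round what is visible of it).
- optics.mark_of(thing, camera): "centre" ([column, row] in pixels: a listed point, or the origin of a listed thing).
The state is a dict: "time": time; "q": joint angles; "qvel": joint speeds; "effort": joint torques, N m; "tcp_pos": TCP position; "tool_rot": TCP orientation; "contact_force": force on the tool from outside, world axes, zero at the start; "torque": the same for the moment, N m; "opening": opening from 0.0 (shut) to 1.0 (fully open).
Only numpy, scipy, OpenCV 4.12 (cv2) and the standard library are available. Lean on these libraries where they do the work, as an engineer would, in place of code of your own. Each camera call takes 0.05 s, during which the arm holds its last target.

TASK

Lay the loose drilled bar across the two saddle posts of the press fixture, resting flat and centred in both saddles, and let go of it. Then pick up the flanged bushing, carry it over the top of the sheet-metal guard without anything bumping the guard, and finish still holding it upright about 1 cm above the hole of the bar, centred on the hole and never touching the bar. Leave the gear and the ball bearing alone.

Things in the scene. Friction and masses are not known exactly. Their poses are not given: they have to be found in the camera images.
- bar: loose flat dark anodised aluminium bar, 40 mm wide (its x), 160 mm long (its y), 12 mm thick, about 0.18 kg, with a plain 26 mm through hole in its middle; starts flat on the worktop on the robot's left, its length roughly across the robot's view; origin at the middle of its underside, z up. Either end may go either way round
- bar_hole0 (a point): centre of the bar's hole at the level of the bar's top face (12 mm above the bar's origin); axes as the bar
- bushing: loose brass bushing, round, flange (34 mm in diameter) up, 28 mm high, 0.05 kg; grip it by the flange (to grips and contacts it is a 34 mm cylinder over its whole height); stands on the worktop on the robot's left, in any of three spots shared with the gear and the ball bearing; origin at the centre of its underside, z up
- fixture: press fixture fixed to the worktop, right of straight ahead: 10 mm base plate, x from -100 to +100 mm, y from -95 to +135 mm, with two steel saddle posts at y = -55 and +55 mm, each 24 mm long in y and 62 mm wide in x, on 90 mm wide, 8 mm thick feet. Free down to the plate between the posts (86 mm in y). Origin on the worktop midway between the posts, z up
- seat (a point): point midway between the two saddles at seat height, 50 mm above the worktop; axes as the fixture. The 40 mm bar lies along y with its origin about here. Each flat seat lies between two lips (at x = -27 and +27 mm, 8 mm thick) that rise to 56 mm above the worktop and leave 46 mm between them
- guard_top (a point): middle of the guard's top edge, 88 mm above the worktop; axes as the fixture
- gear: bystander, steel spur gear, 48 mm in diameter, 18 mm high with a hub on top, near the bushing; origin at the centre of its underside; leave it alone
- ball_bearing: bystander, ball bearing, 35 mm in diameter, 11 mm high, near the bushing; origin at the centre of its underside; leave it alone
- guard: grey sheet-metal guard fixed upright on the fixture's base plate at y = +115 mm of the fixture, between it and the loose parts; 200 mm along the fixture's x, up to 7 mm thick (foot 18 mm); its top edge is 88 mm above the worktop; origin at the middle of its foot, axes as the fixture
Mind the look-alikes: they are no part of the job. What is shaped like the bushing but green or pink is not meant.

How it is judged:
By the outcome, as a careful person would: the job done as asked, in the order asked, and still so for the second after the job is handed in, while the arm keeps its last pose, push and grip.
It also fails if it takes over 58 s, if anything falls off the work surface, if the arm or the gripper's body presses on something with over 40 N, if the wrist force passes 120 N, or if a joint passes its speed limit or range.

## Working session

There is one attempt and no reset: what is moved stays moved. The work goes in short steps, Python scripts to look and compute and a tool call to move; the robot and the scene stay as the last step left them, time stands still between calls to the robot, and variables do not carry over. Pictures are saved under pics/ and viewed, and the job is handed in when it is done.

Besides the shell and the picture viewer there is one more tool, called after "Emit:" as name(argument=value, ...), one argument or row to a line, values as JSON. apply_moves: Moves the arm, as the interface text tells. Its arguments: {"type":"object","properties":{"commands":{"type":"array"},"newtons":{"type":"number"}},"required":["commands"]}

```bash
ls; mkdir -p pics
python3 - <<'E'
from bench import bot, optics
import cv2
s=bot.sense(); print({k:s[k] for k in ('time','q','tcp_pos','tool_rot','opening','contact_force')})
for c in ('scene','side','wrist'):
    im,d=optics.camera(c); cv2.imwrite(f'pics/a_{c}.png',im)
    import numpy as np
    np.save(f'pics/a_{c}.npy',d)
    p=optics.camera_params(c); print(c,{k:np.round(v,3).tolist() if k!='k1' else v for k,v in p.items()})
print(bot.sense()['time'])
E
```

```text
pics
{'time': 0.0, 'q': array([-9.61312321e-01,  4.08228040e-02,  8.38183323e-02, -4.81446933e-04,
       -1.61548670e+00, -3.33703373e-01]), 'tcp_pos': array([ 163.38048867, -576.99214093,  230.27328126]), 'tool_rot': array([ 4.31809458e-01, -3.11142926e+00, -2.71460793e-03]), 'opening': 1.0041621793564948, 'contact_force': array([ 0.08691975,  0.56894526, -0.31898412])}
scene {'camera_matrix': [[380.972, 0.0, 256.563], [0.0, 380.972, 194.218], [0.0, 0.0, 1.0]], 'k1': -0.0014516269649386942, 'T': [[-0.901, -0.308, 0.306, 312.805], [-0.434, 0.67, -0.602, 632.815], [-0.019, -0.675, -0.737, 716.351], [0.0, 0.0, 0.0, 1.0]]}
side {'camera_matrix': [[365.304, 0.0, 253.291], [0.0, 365.304, 188.955], [0.0, 0.0, 1.0]], 'k1': -0.007815653929886132, 'T': [[-0.982, -0.12, 0.148, 421.486], [-0.189, 0.505, -0.842, 824.323], [0.026, -0.855, -0.518, 535.481], [0.0, 0.0, 0.0, 1.0]]}
wrist {'camera_matrix': [[306.253, 0.0, 257.684], [0.0, 306.253, 191.786], [0.0, 0.0, 1.0]], 'k1': -0.0010437564695255509, 'mount': [[0.001, -0.951, -0.31, 80.636], [1.0, 0.001, 0.0, -0.066], [-0.0, -0.31, 0.951, -143.316], [0.0, 0.0, 0.0, 1.0]]}
0.15
```

View pics/a_scene.png

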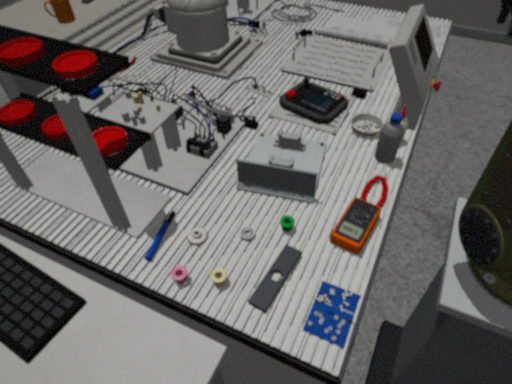

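View pics/a_side.png

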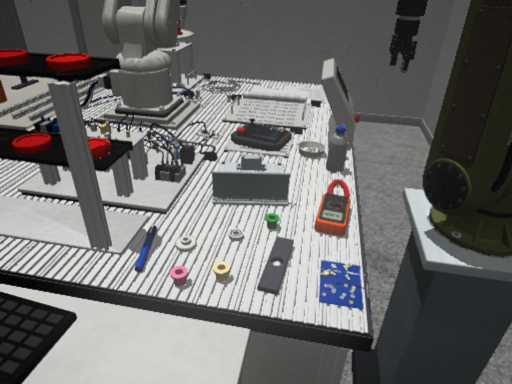

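View pics/a_wrist.png

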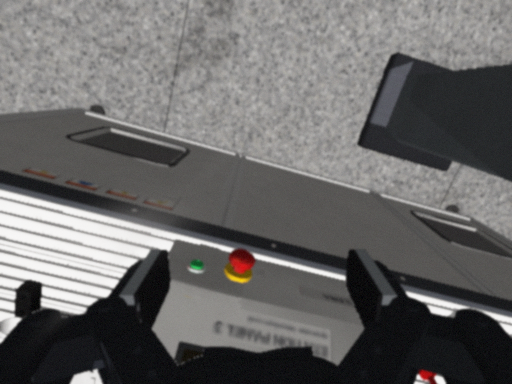

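The scene view shows the bar at (276,277) with its hole at about (278,276). Three parts are shaped like the bushing: yellow/brass at (219,277), pink at (180,273) and green at (287,223). The gear is at (197,236), the bearing at (247,233), and the fixture sits behind the guard at about (283,165). The brass one fits the description, so I'll confirm it with a crop and measure.

```bash
cat > h.py <<'E'
import numpy as np, cv2
from scipy.spatial.transform import Rotation as R
from bench import bot, optics
def camT(c,s=None):
    p=optics.camera_params(c)
    if 'T' in p: return p,np.array(p['T'])
    T=np.eye(4);T[:3,:3]=R.from_rotvec(s['tool_rot']).as_matrix();T[:3,3]=s['tcp_pos']
    return p,T@np.array(p['mount'])
def rays(p,uv):
    uv=np.atleast_2d(np.asarray(uv,float));K=np.array(p['camera_matrix'])
    D=np.array([p['k1'],0,0,0,0])
    n=cv2.undistortPoints(uv[:,None],K,D)[:,0]
    return np.c_[n,np.ones(len(n))]
def onz(p,T,uv,z):
    d=rays(p,uv)@T[:3,:3].T; o=T[:3,3]
    return o+d*((z-o[2])/d[:,2])[:,None]
def dep(p,T,uv,d):
    uv=np.atleast_2d(uv)
    return (rays(p,uv)*np.asarray(d).reshape(-1,1))@T[:3,:3].T+T[:3,3]
def cloud(p,T,d):
    v,u=np.nonzero(d>0); P=np.full(d.shape+(3,),np.nan)
    P[v,u]=dep(p,T,np.c_[u,v].astype(float),d[v,u]); return P
def proj(p,T,X):
    X=(np.atleast_2d(X)-T[:3,3])@T[:3,:3]
    return cv2.projectPoints(X,np.zeros(3),np.zeros(3),np.array(p['camera_matrix']),np.array([p['k1'],0,0,0,0]))[0][:,0]
E
python3 - <<'E'
from h import *
np.set_printoptions(precision=1,suppress=True)
for c in ('scene','side'):
    p,T=camT(c); im=cv2.imread(f'pics/a_{c}.png'); d=np.load(f'pics/a_{c}.npy'); P=cloud(p,T,d)
    if c=='scene':
        cr=cv2.resize(im[190:320,150:320],None,fx=4.5,fy=4.5,interpolation=cv2.INTER_CUBIC)
    else: cr2=cv2.resize(im[130:300,140:310],None,fx=3.5,fy=3.5,interpolation=cv2.INTER_CUBIC)
    # bar
    m=(im.max(2)<75)&(P[...,2]>5)&(P[...,2]<20)
    n,l,st,ce=cv2.connectedComponentsWithStats(m.astype(np.uint8))
    for i in range(1,n):
        if st[i,4]>150:
            v,u=np.nonzero(l==i); X=onz(p,T,np.c_[u,v].astype(float),12)[:,:2].astype(np.float32)
            print(c,'dark',ce[i],st[i,4],cv2.minAreaRect(X), np.median(P[l==i],axis=0))
    for t in ('bar','bar_hole0','bushing','seat','guard_top','fixture','gear','ball_bearing'):
        optics_call=None
for c in ('scene','side'):
    p,T=camT(c); optics.camera(c)
    for t,z in (('bar_hole0',12),('bushing',0),('seat',50),('guard_top',88),('gear',0),('ball_bearing',0)):
        for r in optics.mark_of(t,c)[:3]: print(c,t,r['centre'],round(r['score'],2),onz(p,T,r['centre'],z)[0])
cv2.imwrite('pics/b1.png',cr);cv2.imwrite('pics/b2.png',cr2)
print(bot.sense()['time'])
E
```

```text
scene dark [276.8 188.3] 275 ((571.756591796875, 18.459182739257812), (195.15158081054688, 16.415037155151367), 10.408559799194336) [567.2  20.4  14.6]
scene dark [275.6 277.8] 966 ((467.02789306640625, 250.86326599121094), (158.8610076904297, 38.53717803955078), 84.31097412109375) [466.1 253.4  11.9]
scene dark [494.7 283.8] 651 ((59.98271179199219, 70.96116638183594), (50.10390853881836, 106.09661102294922), 53.08883285522461) [55.5 77.2 13. ]
side dark [248.8 196.2] 189 ((573.4081420898438, 15.583757400512695), (196.3867645263672, 22.362262725830078), 10.608075141906738) [574.1  20.2  16.2]
side dark [472.4 239.1] 1034 ((46.20118713378906, 61.8942985534668), (87.82745361328125, 190.29046630859375), 54.93903350830078) [39.2 82.  14.2]
side dark [ 47.4 350.3] 159 ((794.4794921875, 525.1920776367188), (123.13444519042969, 5.573802947998047), 86.0370864868164) [790.3 535.2  17.8]
scene bar_hole0 [275.7, 275.3] 0.83 [468.8 248.4  12. ]
scene bushing [180.0, 279.0] 0.73 [652.1 336.3   0. ]
scene bushing [218.0, 278.8] 0.48 [578.9 301.5   0. ]
scene bushing [286.5, 229.6] 0.46 [497.6 119.8   0. ]
scene seat [283.8, 147.4] 0.94 [597.  -94.3  50. ]
scene guard_top [276.5, 164.7] 0.87 [572.   12.9  88. ]
scene gear [196.5, 237.4] 0.65 [677.9 228.4   0. ]
scene ball_bearing [246.4, 235.3] 0.7 [575.6 174.2   0. ]
side bushing [176.3, 283.1] 0.86 [654.7 340.9   0. ]
side bushing [222.2, 278.6] 0.55 [569.7 309.7   0. ]
side bushing [270.3, 226.5] 0.46 [501.2 117.2   0. ]
side seat [248.5, 163.0] 0.58 [ 601.2 -103.6   50. ]
side guard_top [251.3, 173.2] 0.94 [568.8  22.8  88. ]
side gear [185.2, 249.2] 0.84 [672.4 241.1   0. ]
side ball_bearing [237.1, 239.8] 0.47 [568.1 184.1   0. ]
0.85
```

Run:
```python
from h import *
np.set_printoptions(precision=1,suppress=True)
for c in ('scene','side'):
    p,T=camT(c); d=np.load(f'pics/a_{c}.npy'); P=cloud(p,T,d)
    uv=[(276,290),(219,272),(180,268),(287,218),(197,232),(247,230),(283,165),(290,240)] if c=='scene' else [(275,275),(222,264),(180,268),(272,216),(186,240),(236,233),(250,185)]
    for u,v in uv: print(c,(u,v),P[v,u])
```

```text
scene (276, 290) [454.5 279.4  12.3]
scene (219, 272) [575.4 298.7  25.8]
scene (180, 268) [653.1 326.2  28.3]
scene (287, 218) [502.5 107.8  27.2]
scene (197, 232) [678.5 222.   12.7]
scene (247, 230) [578.5 164.7   7.3]
scene (283, 165) [573.1 -32.9  47.5]
scene (290, 240) [480.3 139.5  -6.5]
side (275, 275) [466.2 289.8  12.6]
side (222, 264) [572.6 298.6  28.5]
side (180, 268) [650.  326.7  27.9]
side (272, 216) [500.1 104.3  22.4]
side (186, 240) [672.  233.2  19.7]
side (236, 233) [575.4 164.1   3.1]
side (250, 185) [572.4  17.8  49.7]
```

View pics/b1.png

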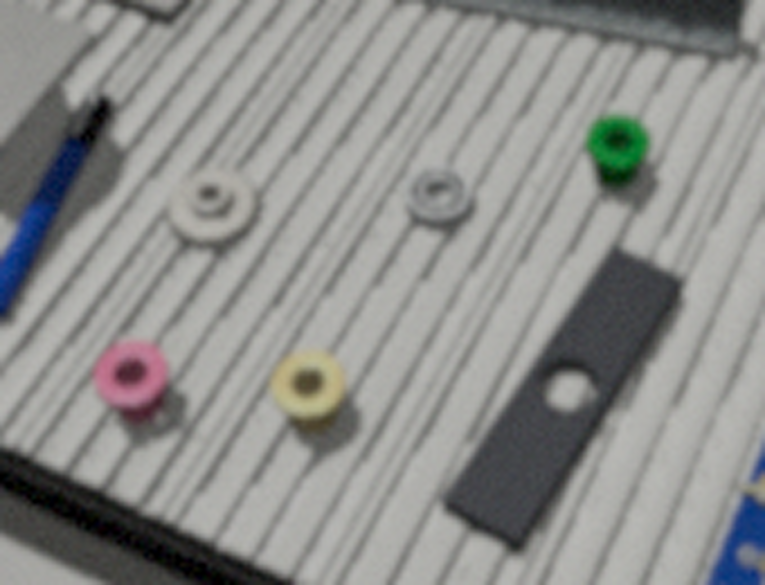

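View pics/b2.png

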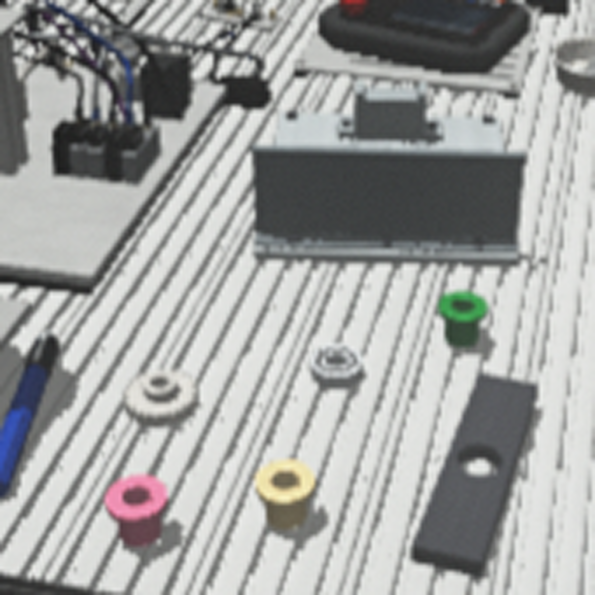

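Brass bushing confirmed at crop (308,385), i.e. scene (219,277), about (576,300) in the world. It's the only brass-coloured one; pink and green are decoys. Next I'll check what's tall along the path and refine the fixture pose.

```bash
cat >> h.py <<'E'
def target(pos,yawY,s=None):
    """tool down, tool y axis at world yaw yawY(deg)"""
    s=s or bot.sense(); a=np.radians(yawY)
    y=np.array([np.cos(a),np.sin(a),0]);z=np.array([0,0,-1.]);x=np.cross(y,z)
    Rt=np.c_[x,y,z]; R0=R.from_rotvec(s['tool_rot']).as_matrix()
    sh=R0.T@(np.array(pos)-s['tcp_pos'])/10; rv=R.from_matrix(R0.T@Rt).as_rotvec()
    return np.round(np.r_[sh,rv],3).tolist()
def yawY(s):
    y=R.from_rotvec(s['tool_rot']).as_matrix()[:,1]; return np.degrees(np.arctan2(y[1],y[0]))
E
python3 - <<'E'
from h import *
np.set_printoptions(precision=1,suppress=True,linewidth=200)
for c in ('scene','side'):
    p,T=camT(c); P=cloud(p,T,np.load(f'pics/a_{c}.npy')).reshape(-1,3); P=P[np.isfinite(P[:,0])]
    H=np.full((9,13),-9)
    for x,y,z in P:
        i=int((x-0)//100);j=int((y+800)//100)
        if 0<=i<9 and 0<=j<13 and z<1000: H[i,j]=max(H[i,j],z)
    print(c,'cols y from -800 step100; rows x from 0');print(H)
    # guard top points
    Q=P[(P[:,2]>80)&(P[:,2]<94)&(P[:,0]>430)&(P[:,0]<720)&(P[:,1]>-40)&(P[:,1]<70)]
    print(len(Q),cv2.minAreaRect(Q[:,:2].astype(np.float32)),Q.mean(0))
    v=cv2.fitLine(Q[:,:2].astype(np.float32),cv2.DIST_HUBER,0,.01,.01).ravel();print(v,np.degrees(np.arctan2(v[1],v[0])))
s=bot.sense(); print(s['tcp_pos'],yawY(s))
print(target((480,-100,300),120)); print(target((467,251,250),174.3))
E
```

```text
scene cols y from -800 step100; rows x from 0
[[ -9  -9  -9  -9  -9  -9  -9  -9  41 185  -9  -9  -9]
 [ -9 308 315  -9  -9  -9   2   3 357 280  -9  -9  -9]
 [  1 107 104 102 100   2   3   3   2   2  34  34  -9]
 [ -9 252 252 252 250 145 105  39  49  39  33   8  -9]
 [ 56 248 248 248 247  29  11  87  88  30  15  14  13]
 [ 19  18  19  49  52  50  57  58  90  29  30  31  14]
 [ 19  18  18  75  76  49  58  58  90   3  20  31  14]
 [ 55  58  57  16  44  88 100 107  64  24  20  18  35]
 [ 35   3   3   3  65  53 124 170 167 392 392   3  37]]
281 ((571.5372314453125, 19.06056022644043), (200.21142578125, 8.653769493103027), 10.267753601074219) [569.   19.1  85.6]
[  1.    0.2 569.4  19.4] 10.473105
side cols y from -800 step100; rows x from 0
[[ -9  -9  -9  -9  -9  -9   3  22 208 359  -9  -9  -9]
 [ -9 350 464  -9  -9  -9   3  16 503 503  -9  -9  -9]
 [ -9 104 461 104 100   4   3   4   3   3  34  34  -9]
 [  2 250 250 250 249 144 106  40  50  39  34   8  -9]
 [ 54 245 245 246 246  27   4  87  89  30  15  14  12]
 [ 20  20  18  50  52  50  58  57  90  30  30  30  13]
 [ 20  20  19  75  77  48  57  58  90   4  20  30  13]
 [ 47  59  50  19  44  87 105 107  64  24  20  17  34]
 [ 33   4   4   5  66  53 123 168 165 390 390   3  35]]
284 ((570.5020751953125, 17.928882598876953), (199.7837677001953, 11.18027114868164), 10.044659614562988) [572.4  18.9  85.6]
[  1.    0.2 573.5  19.1] 10.5030985
[ 163.4 -577.3  231.3] 105.80175117750267
[-43.459, 37.306, -6.87, 0.0, 0.0, -0.248]
[-51.766, 71.433, -1.867, 0.0, 0.0, -1.196]
```

Emit:
apply_moves(
  commands=[
    [0,0,-10,0,0,0,1],
    [0,0,-10,0,0,0,1],
    [-15,10,-11,0,0,-0.1,1],
    [-43,37,-10,0,0,-0.3,1],
    [-43,37,-10,0,0,-0.5,1],
    [-43,37,-10,0,0,-0.6,1],
    [-43,37,-10,0,0,-0.7,1],
    [-43,37,-10,0,0,-0.7,1],
    [-43,37,-9,0,0,-0.7,1],
    [-43,37,-9,0,0,-0.7,1],
    [-43,37,-9,0,0,-0.7,1],
    [-43,37,-9,0,0,-0.7,1],
  ],
)

```text
time: 2.35
tcp_pos: [477.5, -101.0, 319.9]
tool_rot: [1.478, -2.77, -0.002]
contact_force: [0.3, -0.6, 1.3]
opening: 0.998
```

Run:
```python
from h import *
s=bot.sense(); print(s['time'],s['tcp_pos'],yawY(s),s['q'])
print(target((410,251,200),174.3))
```

```text
2.35 [ 477.51625696 -101.03410171  319.86308161] 146.18062613143462 [ 2.05084508e-01 -2.26399074e-01 -9.57688745e-04 -9.97366515e-04
 -1.79852036e+00 -7.95566902e-01]
[-25.5, 25.175, 12.02, 0.002, -0.0, -0.491]
```

Emit:
apply_moves(
  commands=[
    [-10,10,3,0,0,-0.15,1],
    [-28,20,8,0,0,-0.3,1],
    [-28.7,20,14,0,0,-0.49,1],
    [-28.7,20,19,0,0,-0.49,1],
    [-28.7,20,19,0,0,-0.49,1],
    [-28.7,20,19,0,0,-0.49,1],
    [-28.7,20,19,0,0,-0.49,1],
    [-28.7,20,19,0,0,-0.49,1],
    [-28.7,20,19,0,0,-0.49,1],
    [-28.7,20,19,0,0,-0.49,1],
  ],
)

```text
time: 3.6
tcp_pos: [471.3, 248.2, 131.6]
tool_rot: [-2.105, 2.33, 0.003]
contact_force: [-0.1, -0.3, 0.4]
opening: 1.001
```

Run:
```python
from h import *
np.set_printoptions(precision=2,suppress=True)
s=bot.sense(); print(s['time'],s['tcp_pos'],yawY(s),s['q'])
im,d=optics.camera('wrist'); cv2.imwrite('pics/c1.png',im); np.save('pics/c1.npy',d)
p,T=camT('wrist',s); P=cloud(p,T,d)
m=(im.max(2)<80)&(abs(P[...,2]-12)<7)
m[:, :]&=True
n,l,st,ce=cv2.connectedComponentsWithStats(m.astype(np.uint8))
for i in range(1,n):
    if st[i,4]>1500:
        v,u=np.nonzero(l==i); X=onz(p,T,np.c_[u,v].astype(float),12)[:,:2].astype(np.float32)
        print(ce[i],st[i],cv2.minAreaRect(X),np.median(P[l==i],0))
```

```text
3.6 [471.34 248.22 131.61] 174.1875758865653 [ 0.86 -0.13 -0.26 -0.   -1.44 -0.96]
[261.44 221.33] [ 239  173   44   88 2698] ((470.9197692871094, 280.5985107421875), (87.44434356689453, 38.86705017089844), 84.23081970214844) [469.89 284.5   12.59]
```

View pics/c1.png

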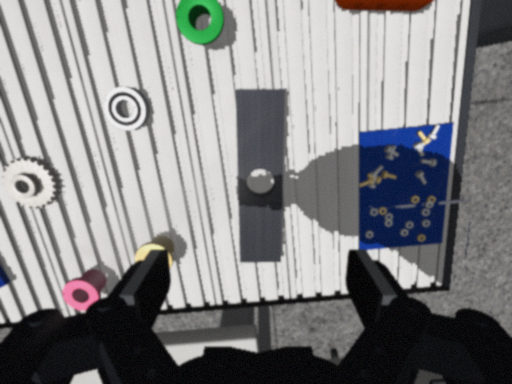

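The wrist view shows the whole bar between rows 89 and 261, with the hole at (260,181).

Run:
```python
from h import *
np.set_printoptions(precision=2,suppress=True)
s=bot.sense(); im=cv2.imread('pics/c1.png'); d=np.load('pics/c1.npy')
p,T=camT('wrist',s)
P=cloud(p,T,d)
g=im.max(2); m=np.zeros(g.shape,np.uint8); m[80:270,225:295]=(g[80:270,225:295]<85); 
m=cv2.morphologyEx(m,cv2.MORPH_OPEN,np.ones((5,5)))
n,l,st,ce=cv2.connectedComponentsWithStats(m)
i=1+st[1:,4].argmax(); print(st[i])
v,u=np.nonzero(l==i); X=onz(p,T,np.c_[u,v].astype(float),12)[:,:2].astype(np.float32)
print(cv2.minAreaRect(X), onz(p,T,[260,181],12), onz(p,T,[260,181],0))
for k in range(95,260,15):
    r=np.nonzero(m[k])[0]; print(k,r.min(),r.max())
for t in (90,100,230,):
    pass
print('target',target((470,250,60),174.3))
```

```text
[ 239  170   45   91 3143]
((469.7489318847656, 279.6163635253906), (90.18238830566406, 40.0792121887207), 85.50923919677734) [[467.56 244.39  12.  ]] [[467.8  247.85   0.  ]]
95 275 279
110 275 282
125 265 282
140 267 282Traceback (most recent call last):
  File "<stdin>", line 13, in <module>
    return umr_minimum(a, axis, None, out, keepdims, initial, where)
ValueError: zero-size array to reduction operation minimum which has no identity
```

Run:
```python
from h import *
np.set_printoptions(precision=2,suppress=True)
s=bot.sense(); im=cv2.imread('pics/c1.png'); p,T=camT('wrist',s)
g=im.max(2).astype(int)
for k in range(95,262,12):
    r=g[k,225:300]; dark=np.nonzero(r<125)[0]+225; print(k,dark.min(),dark.max(),end=' | ')
# per-row edges via the strongest gradients
L=[];Rr=[]
gx=cv2.Sobel(cv2.GaussianBlur(im,(3,3),0).max(2),cv2.CV_32F,1,0)
for k in range(95,258,3):
    if 165<k<200: continue
    a=225+gx[k,225:255].argmin(); b=268+gx[k,268:295].argmax(); L.append((a,k));Rr.append((b,k))
gy=cv2.Sobel(cv2.GaussianBlur(im,(3,3),0).max(2),cv2.CV_32F,0,1)
col=gy[:,245:275].mean(1); t=80+col[80:100].argmin(); b=250+col[250:275].argmax(); print('\nends',t,b)
for E in (L,Rr):
    X=onz(p,T,np.array(E,float),12)[:,:2].astype(np.float32); f=cv2.fitLine(X,cv2.DIST_HUBER,0,.01,.01).ravel(); print(f,np.degrees(np.arctan2(f[1],f[0])), 'x at y=250',f[2]+(250-f[3])*f[0]/f[1])
print(onz(p,T,[[261,t],[260,b]],12))
```

```text
95 236 286 | 107 237 287 | 119 237 285 | 131 238 286 | 143 238 285 | 155 238 285 | 167 239 284 | 179 238 299 | 191 237 299 | 203 239 299 | 215 230 283 | 227 240 283 | 239 240 283 | 251 240 282 | 
ends 89 262
[  0.1    1.   487.13 239.13] 84.54282 x at y=250 488.1641
[  0.1    0.99 444.47 239.56] 84.11054 x at y=250 445.54523
[[459.14 167.02  12.  ]
 [475.6  326.24  12.  ]]
```

Run:
```python
from h import *
print(target((467,246.5,30),174.3), bot.sense()['tcp_pos'])
```

```text
[0.238, 0.399, 10.146, 0.001, 0.002, -0.002] [471.28009918 248.25367693 131.46385497]
```

Emit:
apply_moves(
  commands=[
    [0.24,0.4,2,0,0,0,0.65],
    [0.24,0.4,6,0,0,0,0.65],
    [0.24,0.4,10,0,0,0,0.65],
    [0.24,0.4,11.5,0,0,0,0.65],
    [0.24,0.4,12.2,0,0,0,0.65],
    [0.24,0.4,12.5,0,0,0,0.65],
    [0.24,0.4,12.7,0,0,0,0.65],
    [0.24,0.4,12.7,0,0,0,0.65],
  ],
  newtons=60,
)

```text
time: 4.65
tcp_pos: [467.3, 246.8, 5.1]
tool_rot: [-2.105, 2.33, 0.003]
contact_force: [0.3, -0.2, -0.3]
opening: 0.652
```

Run:
```python
from h import *
s=bot.sense(); print(s['tcp_pos'],s['contact_force'],s['opening'],yawY(s))
im,d=optics.camera('wrist'); cv2.imwrite('pics/d1.png',im)
```

```text
[467.25765514 246.8461448    5.13371517] [ 0.26137614 -0.22046971 -0.27135656] 0.6518489943357209 174.19021615256213
```

View pics/d1.png

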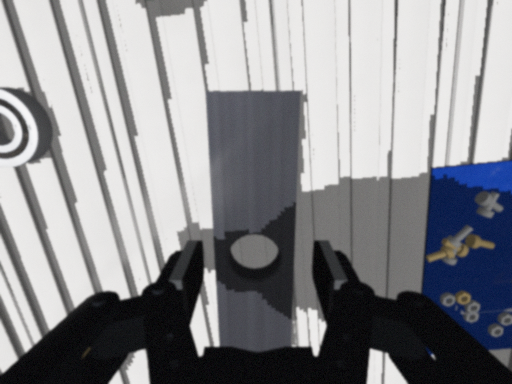

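The fingers straddle the bar at the hole (255,250). I'll go down a little further and close.

Emit:
apply_moves(
  commands=[
    [0,0,0.25,0,0,0,0.65],
    [0,0,0.4,0,0,0,0.65],
    [0,0,0.4,0,0,0,0.55],
    [0,0,0.4,0,0,0,0.5],
    [0,0,0.4,0,0,0,0.3],
    [0,0,0.4,0,0,0,0.3],
    [0,0,0.4,0,0,0,0.3],
  ],
  newtons=60,
)

```text
time: 5.58
tcp_pos: [467.6, 246.9, 1.6]
tool_rot: [-2.104, 2.329, 0.003]
contact_force: [-0.8, -1.1, 4.7]
opening: 0.448
```

Emit:
apply_moves(
  commands=[
    [0,0,-1,0,0,0,0.3],
    [0,0,-3,0,0,0,0.3],
    [0,0,-6,0,0,0,0.3],
    [0,0,-6,0,0,0,0.3],
  ],
  newtons=60,
)

```text
time: 6.08
tcp_pos: [468.4, 247.7, 64.1]
tool_rot: [-2.102, 2.326, 0.003]
contact_force: [0.4, 0.2, -2.5]
opening: 0.445
```

Run:
```python
from h import *
s=bot.sense(); print(s['tcp_pos'],s['contact_force'],s['opening'],yawY(s))
for c in ('wrist','side'):
    im,d=optics.camera(c); cv2.imwrite(f'pics/e_{c}.png',im); np.save(f'pics/e_{c}.npy',d)
im=cv2.imread('pics/e_side.png'); cv2.imwrite('pics/e_side.png',cv2.resize(im[130:330,180:380],None,fx=3,fy=3))
a=np.vstack([np.pad(cv2.imread('pics/e_wrist.png'),((0,0),(0,88),(0,0)))[:, :600]])
```

```text
[468.44205002 247.71910281  64.07199068] [ 0.41729753  0.16221063 -2.54475145] 0.4449049750152667 174.20901653542285
```

View pics/e_side.png

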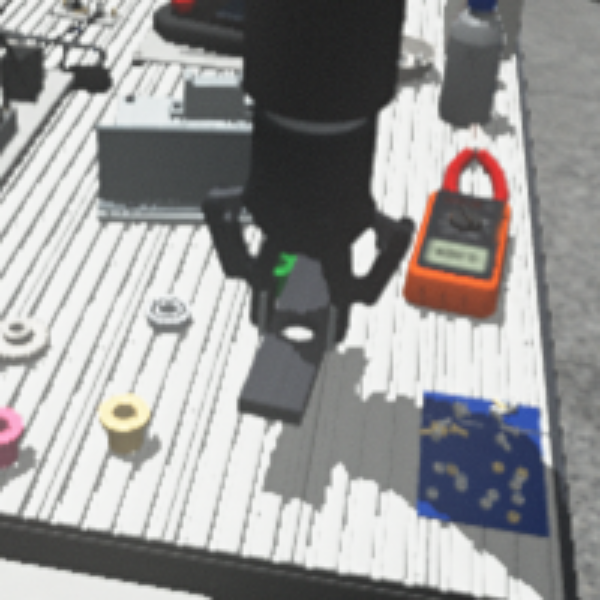

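View pics/e_wrist.png

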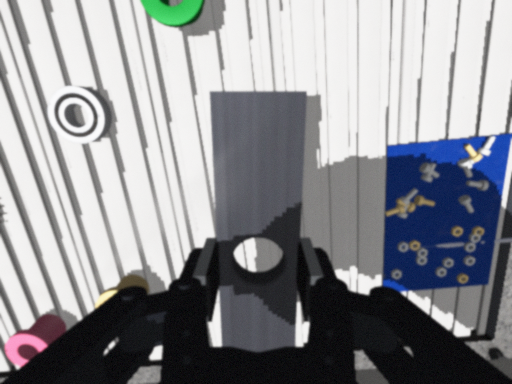

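The bar is held level, with the hole at (258,255) between the fingers. Next I'll measure the bar's pose in the tool frame.

```bash
cat > bartool.py <<'E'
from h import *
np.set_printoptions(precision=2,suppress=True)
def bar_in_tool(im,d):
    p=optics.camera_params('wrist'); M=np.array(p['mount']); Q=cloud(p,M,d)
    g=im.max(2)
    reg=np.zeros(g.shape,bool); reg[95:235,218:298]=True
    X=Q[reg&np.isfinite(Q[...,0])]; 
    X=X[(X[:,2]<20)&(X[:,2]>-60)]
    A=np.c_[X[:,:2],np.ones(len(X))]
    k=np.ones(len(X),bool)
    for _ in range(5):
        c=np.linalg.lstsq(A[k],X[k,2],rcond=None)[0]; r=X[:,2]-A@c; k=abs(r)<3
    print('n',k.sum(),'top plane tool z at origin',c[2],'slopes x,y (deg)',np.degrees(c[:2]))
    gx=cv2.Sobel(cv2.GaussianBlur(im,(3,3),0).max(2),cv2.CV_32F,1,0)
    L=[];Rr=[]
    for kk in range(98,235,3):
        L.append((200+gx[kk,200:228].argmin(),kk));Rr.append((290+gx[kk,290:318].argmax(),kk))
    z=c[2]
    out=[]
    for E in (L,Rr):
        Y=onz(p,M,np.array(E,float),z)[:,:2].astype(np.float32); f=cv2.fitLine(Y,cv2.DIST_HUBER,0,.01,.01).ravel()
        if f[0]<0:f[:2]*=-1
        print('edge ang (0=along tool x)',np.degrees(np.arctan2(f[1],f[0])),'y at x=0',f[3]-f[2]*f[1]/f[0])
    gy=cv2.Sobel(cv2.GaussianBlur(im,(3,3),0).max(2),cv2.CV_32F,0,1)
    col=gy[:,230:290].mean(1); t=75+col[75:105].argmin(); print('end row',t,onz(p,M,[258,t],z))
    return z
E
python3 - <<'E'
from bartool import *
im=cv2.imread('pics/e_wrist.png'); d=np.load('pics/e_wrist.npy'); z=bar_in_tool(im,d)
p=optics.camera_params('wrist');M=np.array(p['mount'])
h=im[225:285,225:292].max(2); 
print(onz(p,M,[[258,255],[258,238],[258,272]],z))
E
```

```text
n 11160 top plane tool z at origin -10.972415922977616 slopes x,y (deg) [-0.17 -0.06]
edge ang (0=along tool x) 1.2360691 y at x=0 -20.127228
edge ang (0=along tool x) 0.6180945 y at x=0 21.078241
end row 91 [[ 80.35   1.19 -10.97]]
[[  4.43   1.3  -10.97]
 [ 13.6    1.29 -10.97]
 [ -5.09   1.32 -10.97]]
```

Run:
```python
from h import *
s=bot.sense()
print(target((468,247.7,190),174.2),target((494,-113,190),190.4))
```

```text
[-0.15, -0.086, -12.916, 0.001, 0.003, -0.0] [35.471, -6.326, -13.029, 0.0, 0.003, -0.283]
```

Emit:
apply_moves(
  commands=[
    [0,0,-5,0,0,0,0.3],
    [0,0,-10,0,0,0,0.3],
    [2,0,-13,0,0,0,0.3],
    [8,-1,-13,0,0,-0.1,0.3],
    [14,-2,-13,0,0,-0.2,0.3],
    [20,-3.5,-13,0,0,-0.28,0.3],
    [26,-4.6,-13,0,0,-0.28,0.3],
    [32,-5.7,-13,0,0,-0.28,0.3],
    [35.5,-6.3,-13,0,0,-0.28,0.3],
    [35.5,-6.3,-13,0,0,-0.28,0.3],
    [35.5,-6.3,-13,0,0,-0.28,0.3],
    [35.5,-6.3,-13,0,0,-0.28,0.3],
  ],
)

```text
time: 7.68
tcp_pos: [493.6, -112.3, 189.2]
tool_rot: [-2.411, 2.012, 0.005]
contact_force: [-0.1, 0.1, -2.0]
opening: 0.446
```

Run:
```python
from h import *
s=bot.sense(); print(s['tcp_pos'],s['qvel'].max(),s['contact_force'],s['opening'],yawY(s)); np.save('pics/f_s.npy',s,allow_pickle=True)
im,d=optics.camera('wrist'); cv2.imwrite('pics/f.png',im); np.save('pics/f.npy',d)
p,T=camT('wrist',s)
for r in optics.mark_of('seat','wrist')+optics.mark_of('guard_top','wrist'): print(r, onz(p,T,r['centre'],50),onz(p,T,r['centre'],88))
```

```text
[ 493.64613797 -112.30001004  189.2069065 ] 0.00411825959327209 [-0.09781172  0.1223795  -2.02850864] 0.44554546781485005 -169.6909506576297
{'centre': [155.0, 178.2], 'score': 0.76} [[589.07752447 -95.62101674  50.        ]] [[ 578.01737154 -108.50801714   88.        ]]
{'centre': [153.2, 307.0], 'score': 0.77} [[579.67671724  53.20006032  50.        ]] [[569.88225195  20.27637648  88.        ]]
```

View pics/f.png

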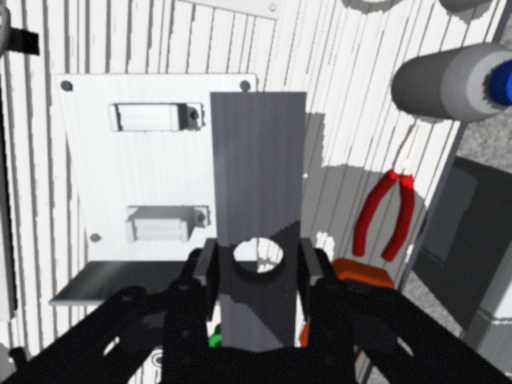

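The wrist view shows both saddle posts, at (155,117) and (165,222), and the guard at the bottom. I'll fit the fixture pose to the depth data.

Run:
```python
from h import *
np.set_printoptions(precision=2,suppress=True)
s=np.load('pics/f_s.npy',allow_pickle=True).item(); im=cv2.imread('pics/f.png'); d=np.load('pics/f.npy')
p,T=camT('wrist',s); P=cloud(p,T,d)
z=P[...,2]; roi=np.zeros(z.shape,bool); roi[95:245,80:209]=True
m=roi&(z>42)&(z<66)
n,l,st,ce=cv2.connectedComponentsWithStats(m.astype(np.uint8))
C=[]
for i in range(1,n):
    if st[i,4]>150:
        X=P[l==i]; r=cv2.minAreaRect(X[:,:2].astype(np.float32)); print(st[i],r,np.percentile(X[:,2],[5,25,50,75,95]))
cr=cv2.resize(im[60:320,40:300],None,fx=2.3,fy=2.3,interpolation=cv2.INTER_CUBIC); cv2.imwrite('pics/f2.png',cr)
# grid of plate bg
m=roi&(z<14)&(z>5); print('plate z',np.median(z[m]))
print(np.round(z[112:124:3,100:212:4]).astype(int)); print(np.round(z[205:245:5,116:214:4]).astype(int))
```

```text
[ 107  103   76   29 2005] ((601.8828735351562, -151.196044921875), (62.27178192138672, 23.769140243530273), 10.521297454833984) [49.18 50.22 50.93 53.98 56.99]
[ 124  215   68   27 1611] ((581.8417358398438, -43.19889831542969), (62.0737190246582, 25.005887985229492), 9.577110290527344) [44.85 49.97 50.78 52.21 56.89]
plate z 10.639613774896588
[[12 11 56 56 55 50 51 52 51 51 51 50 50 49 50 51 51 51 58 57 46 32 19 23
  23 18 11 11]
 [10 10 56 57 56 51 50 50 51 50 51 51 51 50 50 50 51 49 55 56 49 33 18 23
  23 19 12 10]
 [10 10 10 57 56 51 51 51 51 50 51 50 51 52 50 51 51 50 56 56 49 34 18 23
  22 17 12 11]
 [11 11 10 57 57 51 52 51 51 50 50 51 50 51 52 50 51 49 58 56 50 35 17 19
  20 20 10 10]]
[[                  11                   10                   10
                    10                   14                   14
                    13                   14                   15
                    13                   13                   14
                    15                   13                   14
                    14                   15                   14
     
[... 3318 characters left out ...]
   10
                    11                   11                   11
                    12]
 [                  10                   11                   10
                    57                   57                   12
                    10                   10                   11
                    11                   12                   10
                    10                   11                   10
                    11                   11                   56
                    55                   10                   11
                    13                   10                  198
                   199]]<stdin>:15: RuntimeWarning: invalid value encountered in cast
```

View pics/f2.png

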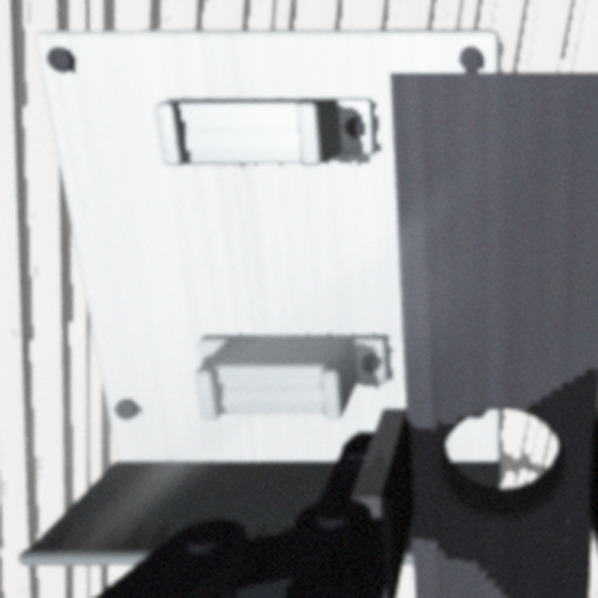

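Run:
```python
from h import *
np.set_printoptions(precision=2,suppress=True)
s=np.load('pics/f_s.npy',allow_pickle=True).item(); d=np.load('pics/f.npy')
p,T=camT('wrist',s); P=cloud(p,T,d); z=P[...,2]
a=np.radians(10.5); F=np.array([[np.cos(a),-np.sin(a)],[np.sin(a),np.cos(a)]])
roi=np.zeros(z.shape,bool); roi[95:245,80:209]=True
X=P[roi]; X=X[np.isfinite(X[:,0])]; f=(X[:,:2]-[592,-97])@F
lip=(X[:,2]>54.0)&(X[:,2]<62); seat=(X[:,2]>48.5)&(X[:,2]<53)
for sy in (-1,1):
  for sx in (-1,1):
    k=lip&(f[:,1]*sy>0)&(f[:,0]*sx>0); print('lip',sx,sy,k.sum(),f[k].mean(0),f[k].min(0),f[k].max(0))
  k=seat&(f[:,1]*sy>0)&(abs(f[:,0])<20);print('seat y',f[k,1].min(),f[k,1].max(),np.median(X[k,2]))
```

```text
lip -1 -1 248 [-27.35 -55.12] [-31.29 -66.6 ] [-22.87 -43.21]
lip 1 -1 253 [ 26.38 -55.36] [ 22.27 -66.69] [ 30.97 -43.41]
seat y -66.4473112386808 -43.42433163670882 50.567878599014364
lip -1 1 177 [-27.38  53.9 ] [-31.17  43.14] [-23.11  65.74]
lip 1 1 184 [26.22 53.86] [22.54 42.7 ] [30.7  66.46]
seat y 42.533196941134506 66.9351799020325 50.60020005404368
```

Run:
```python
from bartool import *
im=cv2.imread('pics/f.png'); d=np.load('pics/f.npy'); bar_in_tool(im,d)
# depth-based silhouette edges (bar much nearer than background)
p=optics.camera_params('wrist'); M=np.array(p['mount'])
L=[];Rr=[]
for k in range(98,225,2):
    r=np.nonzero((d[k]>50)&(d[k]<200))[0]; r=r[(r>195)&(r<320)]; L.append((r.min()-.5,k));Rr.append((r.max()+.5,k))
for E in (L,Rr):
    for z in (-11,):
        Y=onz(p,M,np.array(E,float),z)[:,:2].astype(np.float32); f=cv2.fitLine(Y,cv2.DIST_HUBER,0,.01,.01).ravel(); f*=1
        print(np.degrees(np.arctan(f[1]/f[0])), 'y at 0',f[3]-f[2]*f[1]/f[0])
print(target((592,-97.3,110),190.9))
```

```text
n 11157 top plane tool z at origin -10.958698036686783 slopes x,y (deg) [-0.17  0.05]
edge ang (0=along tool x) -0.11757941 y at x=0 -18.486454
edge ang (0=along tool x) 0.23363976 y at x=0 21.141088
end row 91 [[ 80.03   1.29 -10.96]]
-0.12198712 y at 0 -18.769472
-0.13347639 y at 0 21.268208
[0.292, -9.934, 7.966, -0.0, 0.003, -0.01]
```

Run:
```python
from h import *
print(target((592.8,-97.2,78),190.4))
```

```text
[0.307, -10.014, 11.166, -0.0, 0.003, -0.002]
```

Emit:
apply_moves(
  commands=[
    [0.3,-3,2,0,0.003,0,0.3],
    [0.3,-7,4,0,0.003,0,0.3],
    [0.3,-10,6,0,0.003,0,0.3],
    [0.3,-10,8.5,0,0.003,0,0.3],
    [0.3,-10,10.5,0,0.003,0,0.3],
    [0.3,-10,11.2,0,0.003,0,0.3],
    [0.3,-10,11.2,0,0.003,0,0.3],
    [0.3,-10,11.2,0,0.003,0,0.3],
  ],
)

```text
time: 8.82
tcp_pos: [593.3, -97.2, 79.2]
tool_rot: [-2.411, 2.012, -0.003]
contact_force: [0.1, 0.4, -1.9]
opening: 0.444
```

Run:
```python
from bartool import *
s=bot.sense(); print(s['time'],s['tcp_pos'],s['contact_force'],s['opening'],yawY(s)); np.save('pics/g_s.npy',s,allow_pickle=True)
im,d=optics.camera('wrist'); cv2.imwrite('pics/g.png',im); np.save('pics/g.npy',d)
im2,d2=optics.camera('side'); cv2.imwrite('pics/g2.png',cv2.resize(im2[90:240,170:340],None,fx=4,fy=4))
bar_in_tool(im,d)
p=optics.camera_params('wrist'); M=np.array(p['mount']); Q=cloud(p,M,d)
for k in (100,115,130,145,160,175,190,205):
    row=Q[k,170:350]; print(k, [ (u+170,int(round(s['tcp_pos'][2]-row[u,2])) if np.isfinite(row[u,2]) else None) for u in list(range(15,50,4))+list(range(130,170,4))])
```

```text
8.825 [593.27 -97.2   79.22] [ 0.09  0.42 -1.89] 0.4435447427325978 -169.68357621447626
n 11153 top plane tool z at origin -10.962136256237493 slopes x,y (deg) [-0.14 -0.05]
edge ang (0=along tool x) -0.20367979 y at x=0 -18.461304
edge ang (0=along tool x) 4.825854 y at x=0 19.674698
end row 91 [[ 80.04   1.28 -10.96]]
100 [(185, 11), (189, 11), (193, 11), (197, 9), (201, 11), (205, None), (209, 12), (213, 90), (217, 89), (300, 89), (304, 92), (308, 11), (312, 12), (316, 11), (320, 11), (324, 10), (328, 10), (332, 11), (336, 11)]
115 [(185, 10), (189, 12), (193, 19), (197, 19), (201, 18), (205, 17), (209, 18), (213, 91), (217, 90), (300, 91), (304, 91), (308, 19), (312, 18), (316, 19), (320, 19), (324, 19), (328, 11), (332, 10), (336, 11)]
130 [(185, 11), (189, 10), (193, 22), (197, 22), (201, 57), (205, 56), (209, 56), (213, 90), (217, 90), (300, 91), (304, 92), (308, 57), (312, 57), (316, 23), (320, 23), (324, 19), (328, 11), (332, 11), (336, 10)]
145 [(185, 10), (189, 11), (193, 19), (197, 18), (201, 19), (205, 57), (209, 55), (213, 91), (217, 90), (300, 90), (304, 56), (308, 56)
[... 233 characters left out ...]
12), (320, 10), (324, 11), (328, 10), (332, 11), (336, 11)]
175 [(185, 10), (189, 10), (193, 12), (197, 10), (201, 11), (205, 10), (209, 11), (213, 90), (217, 90), (300, 91), (304, 11), (308, 11), (312, 10), (316, 12), (320, 11), (324, 10), (328, 11), (332, 11), (336, 11)]
190 [(185, 11), (189, 10), (193, 11), (197, 10), (201, 10), (205, 10), (209, 11), (213, 11), (217, 90), (300, 90), (304, 11), (308, 11), (312, 10), (316, 12), (320, 11), (324, 11), (328, 10), (332, 10), (336, 10)]
205 [(185, 11), (189, 12), (193, 10), (197, 11), (201, 9), (205, 12), (209, 11), (213, 11), (217, 90), (300, 90), (304, 10), (308, 11), (312, 11), (316, 11), (320, 10), (324, 12), (328, 12), (332, 10), (336, 11)]
```

View pics/g.png

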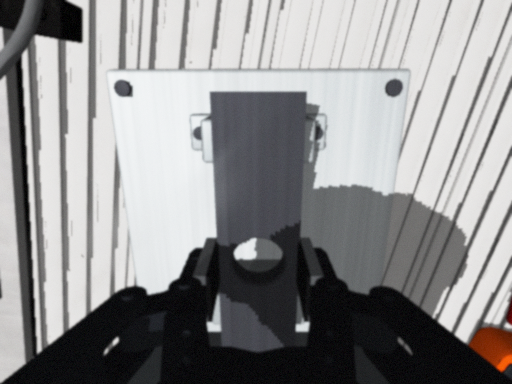

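View pics/g2.png

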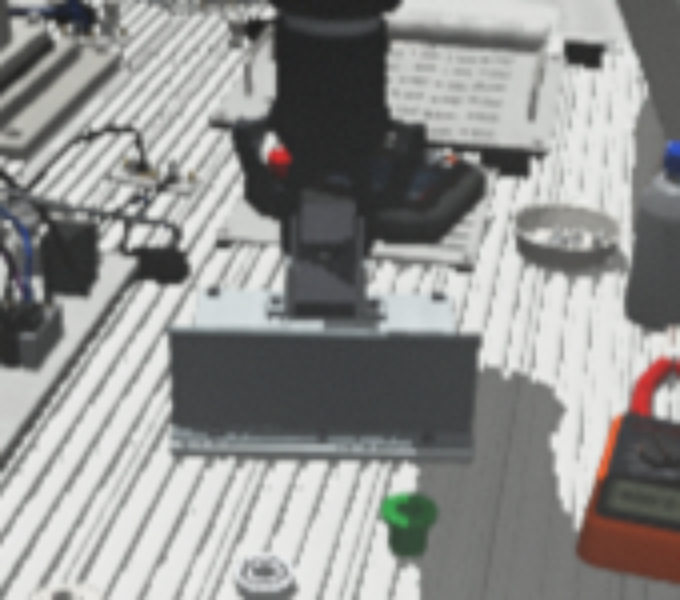

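Run:
```python
from h import *
np.set_printoptions(precision=2,suppress=True)
d=np.load('pics/g.npy'); s=np.load('pics/g_s.npy',allow_pickle=True).item()
p=optics.camera_params('wrist'); M=np.array(p['mount']); Q=cloud(p,M,d); h=s['tcp_pos'][2]-Q[...,2]
for k in range(120,168,3):
    r=np.nonzero((h[k,180:340]>52)&(h[k,180:340]<62))[0]+180
    if len(r)<3: continue
    Y=onz(p,M,[[r.min()-.5,k],[r.max()+.5,k]],s['tcp_pos'][2]-56.3)
    print(k,r.min(),r.max(),Y[:,:2].ravel(),'mid',Y[:,1].mean())
```

```text
120 201 314 [ 65.49 -29.17  65.56  31.31] mid 1.069861743821285
123 200 315 [ 63.93 -29.79  64.    31.93] mid 1.0713729601680626
126 200 314 [ 62.36 -29.88  62.43  31.49] mid 0.8060931618396463
129 201 314 [ 60.78 -29.43  60.85  31.58] mid 1.0744714446116905
132 201 314 [ 59.19 -29.52  59.27  31.67] mid 1.076026360430033
135 201 314 [ 57.6  -29.61  57.67  31.77] mid 1.0775905899201135
138 201 314 [ 55.99 -29.7   56.06  31.86] mid 1.0791642181439762
141 201 314 [ 54.37 -29.8   54.44  31.96] mid 1.0807473312023657
144 201 313 [ 52.75 -29.89  52.82  31.51] mid 0.8106679092927038
147 202 313 [ 51.11 -29.43  51.18  31.6 ] mid 1.0839591053059898
150 202 313 [ 49.46 -29.53  49.54  31.7 ] mid 1.0855713000678584
153 202 313 [ 47.81 -29.62  47.88  31.79] mid 1.0871933356963996
156 202 313 [ 46.14 -29.71  46.21  31.89] mid 1.088825303741915
159 203 312 [ 44.46 -29.25  44.54  31.43] mid 1.0904841425065168
```

The bar centre (1.25) and the lip centre (1.07, both tool y in mm) agree to 0.2 mm. Lowering.

Emit:
apply_moves(
  commands=[
    [0,0.02,1,0,0,0,0.3],
    [0,0.02,1.8,0,0,0,0.3],
    [0,0.02,2.3,0,0,0,0.3],
    [0,0.02,2.6,0,0,0,0.3],
    [0,0.02,2.75,0,0,0,0.3],
    [0,0.02,2.75,0,0,0,0.3],
  ],
)

```text
time: 9.68
tcp_pos: [593.2, -97.2, 51.8]
tool_rot: [-2.411, 2.012, -0.003]
contact_force: [0.5, -0.7, -1.7]
opening: 0.448
```

Emit:
apply_moves(
  commands=[
    [0,0,0.05,0,0,0,0.3],
    [0,0,0.1,0,0,0,0.3],
    [0,0,0.12,0,0,0,0.3],
    [0,0,0.12,0,0,0,0.3],
  ],
)

```text
time: 10.18
tcp_pos: [593.4, -97.2, 51.7]
tool_rot: [-2.411, 2.011, -0.004]
contact_force: [-3.3, 0.7, 5.3]
opening: 0.446
```

Emit:
apply_moves(
  commands=[
    [0,0,0,0,0,0,0.48],
    [0,0,0,0,0,0,0.52],
    [0,0,0,0,0,0,0.6],
    [0,0,0,0,0,0,0.7],
    [0,0,0,0,0,0,0.7],
  ],
)

```text
time: 10.8
tcp_pos: [593.4, -97.3, 51.6]
tool_rot: [-2.411, 2.011, -0.004]
contact_force: [-0.1, -0.0, 0.3]
opening: 0.702
```

Run:
```python
from h import *
s=bot.sense(); print(s['time'],s['tcp_pos'],s['contact_force'],s['opening'])
im,d=optics.camera('wrist'); cv2.imwrite('pics/i.png',im)
```

```text
10.8 [593.37489721 -97.25872574  51.59238532] [-0.12538056 -0.02981544  0.30848596] 0.7018380009151729
```

View pics/i.png

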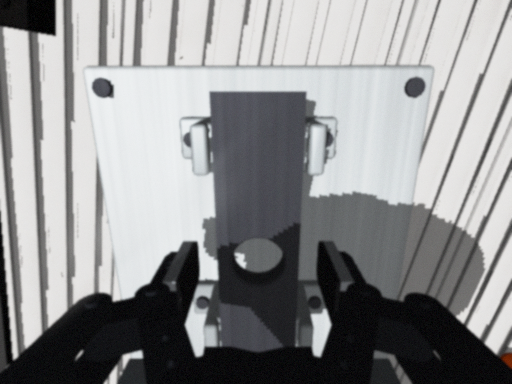

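The bar sits between the lips at both posts and the fingers are free. I'll rise and verify from above.

Emit:
apply_moves(
  commands=[
    [0,0,-2,0,0,0,0.7],
    [0,0,-6,0,0,0,0.7],
    [0,0,-12,0,0,0,1],
    [0,0,-13,0,0,0,1],
    [0,0,-13,0,0,0,1],
  ],
)

```text
time: 11.48
tcp_pos: [593.6, -97.2, 183.9]
tool_rot: [-2.409, 2.01, -0.008]
contact_force: [-0.0, -0.1, -0.6]
opening: 1.004
```

Run:
```python
from h import *
np.set_printoptions(precision=2,suppress=True)
s=bot.sense(); print(s['time'],s['tcp_pos'],s['qvel'].max(),yawY(s))
im,d=optics.camera('wrist'); cv2.imwrite('pics/j.png',im); np.save('pics/j.npy',d); np.save('pics/j_s.npy',s,allow_pickle=True)
p,T=camT('wrist',s); P=cloud(p,T,d)
a=np.radians(10.5); F=np.array([[np.cos(a),-np.sin(a)],[np.sin(a),np.cos(a)]])
f=(P[...,:2]-[592,-97])@F; z=P[...,2]
top=(z>59.5)&(z<66)&(abs(f[...,0])<26)&(abs(f[...,1])<90); X=P[top]
k=abs(f[top][:,1])<75
c=np.linalg.lstsq(np.c_[f[top],np.ones(len(X))],X[:,2],rcond=None)[0]; print('top plane',c[2],np.degrees(c[:2]),len(X))
r=cv2.minAreaRect(X[:,:2].astype(np.float32)); print(r, (np.array(r[0])-[592,-97])@F)
lip=(z>53.5)&(z<58.5)&(abs(f[...,0])>20)&(abs(f[...,0])<35)
for sy in(-1,1):
  for sx in (-1,1):
    q=f[lip&(f[...,0]*sx>0)&(f[...,1]*sy>0)]
    if len(q): print('lip',sx,sy,len(q),q.min(0),q.max(0))
# hole
hm=np.zeros(z.shape,np.uint8); hm[(z<40)&(np.hypot(f[...,0],f[...,1])<25)]=1
v,u=np.nonzero(hm); print('hole px',u.mean(),v.mean(),u.min(),u.max(),v.min(),v.max()); 
print(onz(p,T,[[u.mean(),v.min()],[u.min(),v.mean()],[u.max(),v.mean()]],62))
print(optics.mark_of('bar_hole0','wrist')[:1])
```

```text
11.475 [593.56 -97.2  183.85] 0.02740935486238916 -169.6732164956337
top plane 62.622064888907815 [-0.01  0.  ] 7033
((592.2839965820312, -97.44878387451172), (40.094627380371094, 159.50965881347656), 10.491643905639648) [ 0.2  -0.49]
lip -1 -1 256 [-30.82 -67.07] [-22.8  -43.14]
lip 1 -1 250 [ 23.02 -66.4 ] [ 31.11 -43.21]
lip -1 1 221 [-34.4   42.35] [-20.64 113.8 ]
lip 1 1 219 [20.59 42.39] [ 34.32 113.84]
hole px 258.85521235521236 181.62934362934362 236 282 166 193
[[ 595.26 -114.54   62.  ]
 [ 612.89  -96.62   62.  ]
 [ 572.15 -104.17   62.  ]]
[{'centre': [257.8, 268.3], 'score': 0.16}]
```

View pics/j.png

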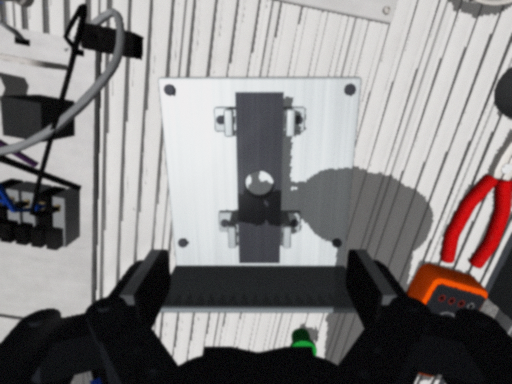

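The bar is flat (0.0° tilt), 0.2 mm off centre between the lips, with 10.49° yaw. Now to the bushing: I'll hover and measure it with the wrist camera.

Run:
```python
from h import *
print(target((576,297,130),190.4),target((580,100,185),190.4))
```

```text
[-39.068, -5.433, 5.085, -0.002, 0.0, -0.001] [-19.615, -2.304, -0.421, -0.002, 0.0, -0.001]
```

Emit:
apply_moves(
  commands=[
    [-6,-0.8,0,0,0,0,0.62],
    [-12,-1.6,0,0,0,0,0.62],
    [-18,-2.4,0,0,0,0,0.62],
    [-24,-3.2,0,0,0,0,0.62],
    [-30,-4,0,0,0,0,0.62],
    [-35,-5,2,0,0,0,0.62],
    [-39.1,-5.4,5,0,0,0,0.62],
    [-39.1,-5.4,5,0,0,0,0.62],
    [-39.1,-5.4,5,0,0,0,0.62],
    [-39.1,-5.4,5,0,0,0,0.62],
  ],
)

```text
time: 12.82
tcp_pos: [576.2, 296.5, 131.7]
tool_rot: [-2.409, 2.012, -0.003]
contact_force: [-0.6, -0.3, 0.9]
opening: 0.622
```

Run:
```python
from h import *
np.set_printoptions(precision=2,suppress=True)
s=bot.sense(); print(s['time'],s['tcp_pos'],s['q'],s['qvel'].max(),yawY(s))
im,d=optics.camera('wrist'); cv2.imwrite('pics/k.png',im); np.save('pics/k.npy',d); np.save('pics/k_s.npy',s,allow_pickle=True)
p,T=camT('wrist',s); P=cloud(p,T,d); z=P[...,2]
m=(z>24)&(z<34)&(np.hypot(P[...,0]-576,P[...,1]-300)<40)
X=P[m]; print(len(X),cv2.minEnclosingCircle(X[:,:2].astype(np.float32)),np.median(X[:,2]))
v,u=np.nonzero(m); print(u.mean(),v.mean())
cr=cv2.resize(im[60:320,130:390],None,fx=2.3,fy=2.3,interpolation=cv2.INTER_CUBIC); cv2.imwrite('pics/k2.png',cr)
```

```text
12.825 [576.17 296.47 131.74] [ 0.78  0.17  0.05  0.   -1.44 -0.61] 0.0020293241329285153 -169.73225213491745
976 ((571.8548583984375, 304.44573974609375), 17.29556655883789) 28.514922513229266
259.468237704918 199.49180327868854
```

View pics/k.png

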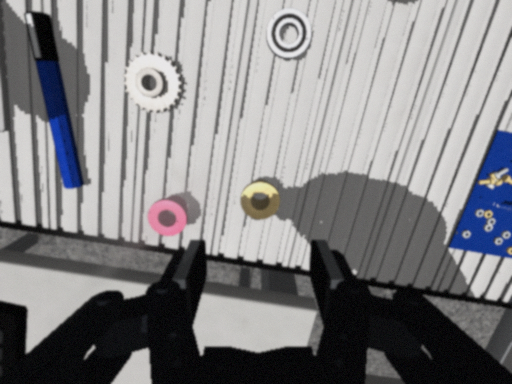

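The brass bushing is at (260,200) and pink at (168,217) is clear of the jaws. The circle fit gives (571.9,304.4) with 17.3 mm radius at 28.5 mm height, which matches the description. After correcting the camera's ~1.2 mm lateral bias, the target is (573.1,304.6).

Run:
```python
from h import *
print(target((573.1,304.6,40),190.4))
```

```text
[-0.852, 0.192, 9.19, -0.003, 0.001, -0.002]
```

Emit:
apply_moves(
  commands=[
    [-0.85,0.19,1,-0.003,0.001,0,0.62],
    [-0.85,0.19,5,-0.003,0.001,0,0.62],
    [-0.85,0.19,8.5,-0.003,0.001,0,0.62],
    [-0.85,0.19,9.2,-0.003,0.001,0,0.62],
    [-0.85,0.19,9.2,-0.003,0.001,0,0.62],
    [-0.85,0.19,9.2,-0.003,0.001,0,0.62],
  ],
)

```text
time: 13.62
tcp_pos: [574.1, 305.3, 42.1]
tool_rot: [-2.409, 2.012, -0.002]
contact_force: [-0.3, 0.8, 0.2]
opening: 0.623
```

```bash
cat > bt.py <<'E'
from h import *
np.set_printoptions(precision=2,suppress=True)
def bush_tool(im,d,zr):
    p=optics.camera_params('wrist'); M=np.array(p['mount']); Q=cloud(p,M,d)
    hsv=cv2.cvtColor(im,cv2.COLOR_BGR2HSV)
    br=(hsv[...,0]>15)&(hsv[...,0]<38)&(hsv[...,1]>60)
    m=br&(abs(Q[...,2]-zr)<5)&(np.hypot(Q[...,0],Q[...,1])<35)
    n,l,st,ce=cv2.connectedComponentsWithStats(m.astype(np.uint8))
    i=1+st[1:,4].argmax(); v,u=np.nonzero(l==i)
    Z=np.median(Q[l==i][:,2]); X=onz(p,M,np.c_[u,v].astype(float),Z)[:,:2]
    print('px',st[i],ce[i],'z',Z,'circle',cv2.minEnclosingCircle(X.astype(np.float32)),'ext',X.min(0),X.max(0))
E
python3 - <<'E'
from bt import *
s=bot.sense(); print(s['time'],s['tcp_pos'],yawY(s))
im,d=optics.camera('wrist'); cv2.imwrite('pics/l.png',im); np.save('pics/l.npy',d)
bush_tool(im,d,s['tcp_pos'][2]-28)
E
```

```text
13.625 [574.06 305.27  42.1 ] -169.7329787389628
px [ 230  208   60   57 2167] [259.35 236.8 ] z 13.543025887570195 circle ((1.6292542219161987, 2.301558017730713), 17.614704132080078) ext [-15.79 -14.49] [19.19 18.99]
```

View pics/l.png

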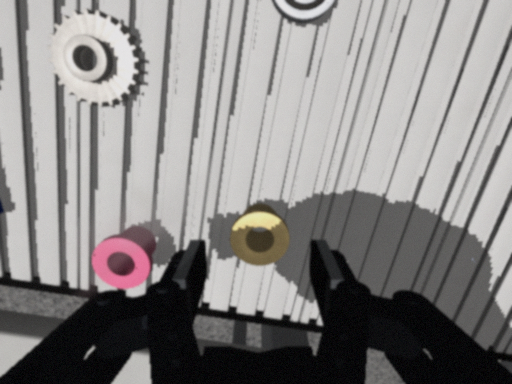

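The bushing sits 1.6 mm ahead in tool x and about 1 mm in y. I'll correct for that, descend and grip.

Emit:
apply_moves(
  commands=[
    [0.17,0.1,0.5,0,0,0,0.62],
    [0.17,0.1,2,0,0,0,0.62],
    [0.17,0.1,3.2,0,0,0,0.62],
    [0.17,0.1,3.5,0,0,0,0.62],
    [0.17,0.1,3.5,0,0,0,0.62],
    [0.17,0.1,3.5,0,0,0,0.45],
    [0.17,0.1,3.5,0,0,0,0.2],
    [0.17,0.1,3.5,0,0,0,0.2],
    [0.17,0.1,3.5,0,0,0,0.2],
    [0.17,0.1,3.5,0,0,0,0.2],
  ],
  newtons=40,
)

```text
time: 14.92
tcp_pos: [573.8, 303.8, 7.8]
tool_rot: [-2.408, 2.011, -0.003]
contact_force: [0.2, 0.1, 4.5]
opening: 0.381
```

Emit:
apply_moves(
  commands=[
    [0,0,-1,0,0,0,0.2],
    [0,0,-4,0,0,0,0.2],
    [0,0,-9,0,0,0,0.2],
    [0,0,-14,0,0,0,0.2],
    [0,0,-16.5,0,0,0,0.2],
    [0,0,-16.5,0,0,0,0.2],
  ],
)

```text
time: 15.68
tcp_pos: [573.8, 303.8, 175.6]
tool_rot: [-2.405, 2.008, -0.004]
contact_force: [0.8, 1.1, -1.5]
opening: 0.381
```

Run:
```python
from bt import *
s=bot.sense(); print(s['time'],s['tcp_pos'],yawY(s),s['opening'],s['contact_force'])
im,d=optics.camera('wrist'); cv2.imwrite('pics/m.png',im); np.save('pics/m.npy',d)
im2,d2=optics.camera('side'); cv2.imwrite('pics/m2.png',cv2.resize(im2[150:310,140:310],None,fx=3.7,fy=3.7))
bush_tool(im,d,-20)
```

```text
15.675 [573.84 303.83 175.57] -169.73184608302452 0.38064838186399613 [ 0.77  1.07 -1.51]
px [ 221  238   74   68 3333] [257.86 271.86] z -20.690437317246776 circle ((0.25472307205200195, 1.1607980728149414), 18.01360511779785) ext [-17.34 -15.74] [18.16 18.13]
```

View pics/m.png

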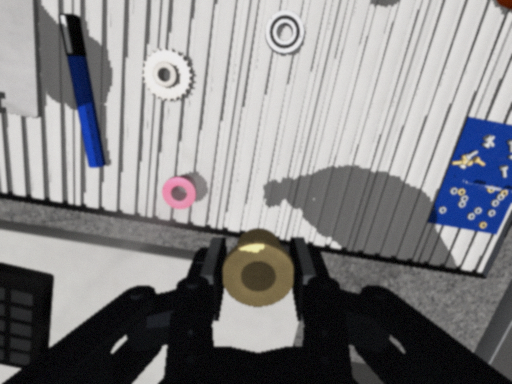

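View pics/m2.png

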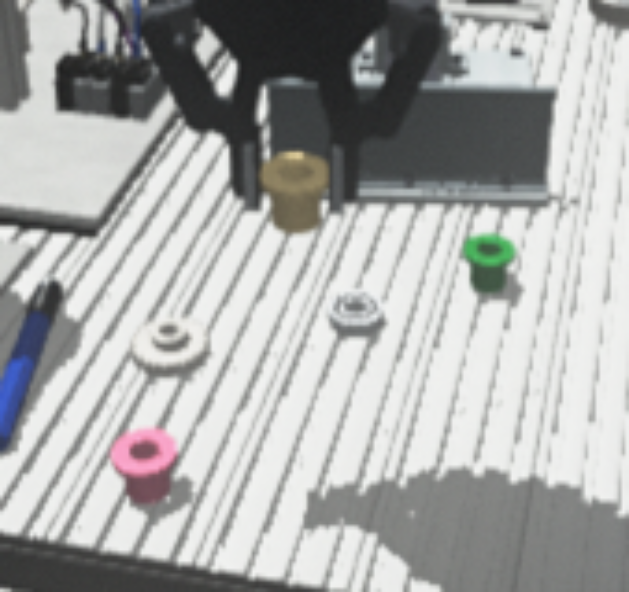

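The bushing is held upright and centred, with its underside 7.8 mm below the TCP. Carrying it high over the guard (underside at about 168 mm, guard top at 88 mm).

Run:
```python
from h import *
print(target((593.3,-97,176),190.35))
```

```text
[39.754, 5.1, -0.51, -0.003, 0.001, -0.001]
```

Emit:
apply_moves(
  commands=[
    [5,0.6,-0.5,0,0,0,0.2],
    [11,1.4,-0.5,0,0,0,0.2],
    [17,2.2,-0.5,0,0,0,0.2],
    [23,2.9,-0.5,0,0,0,0.2],
    [29,3.7,-0.5,0,0,0,0.2],
    [34,4.4,-0.5,0,0,0,0.2],
    [38,4.9,-0.5,0,0,0,0.2],
    [39.75,5.1,-0.5,-0.003,0.001,-0.001,0.2],
    [39.75,5.1,-0.5,-0.003,0.001,-0.001,0.2],
    [39.75,5.1,-0.5,-0.003,0.001,-0.001,0.2],
  ],
)

```text
time: 17.02
tcp_pos: [593.1, -96.1, 175.0]
tool_rot: [2.412, -2.011, -0.003]
contact_force: [0.1, 0.6, -0.6]
opening: 0.382
```

Run:
```python
from bt import *
s=bot.sense(); print(s['time'],s['tcp_pos'],yawY(s),s['opening'],s['contact_force'])
im,d=optics.camera('wrist'); cv2.imwrite('pics/n.png',im); np.save('pics/n.npy',d)
bush_tool(im,d,-20)
print(target((593.3,-97,81),190.35,s))
```

```text
17.025 [593.1  -96.11 175.05] -169.6314160665178 0.38222643110319027 [ 0.08  0.63 -0.61]
px [ 221  238   74   69 3359] [257.76 272.87] z -20.710920625176797 circle ((-0.12022482603788376, 1.436597228050232), 18.34027862548828) ext [-17.89 -15.79] [18.17 18.07]
[0.098, -0.02, 9.405, 0.002, 0.001, 0.0]
```

View pics/n.png

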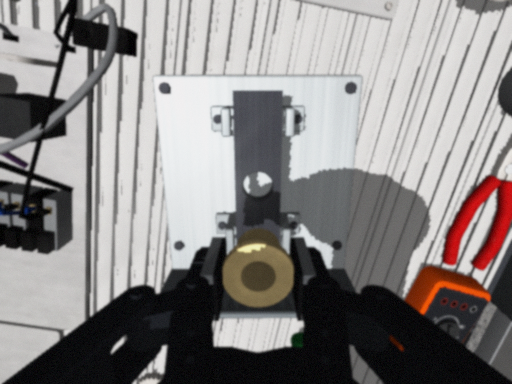

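Emit:
apply_moves(
  commands=[
    [0.1,0,3,0.002,0.001,0,0.2],
    [0.1,0,6,0.002,0.001,0,0.2],
    [0.1,0,8,0.002,0.001,0,0.2],
    [0.1,0,9.1,0.002,0.001,0,0.2],
    [0.1,0,9.4,0.002,0.001,0,0.2],
    [0.1,0,9.4,0.002,0.001,0,0.2],
    [0.1,0,9.4,0.002,0.001,0,0.2],
  ],
)

```text
time: 17.95
tcp_pos: [593.8, -96.9, 82.4]
tool_rot: [-2.412, 2.01, -0.003]
contact_force: [-0.0, -0.5, -1.7]
opening: 0.383
```

Run:
```python
from bt import *
s=bot.sense(); print(s['time'],s['tcp_pos'],yawY(s),s['opening'],s['contact_force'])
im,d=optics.camera('wrist'); cv2.imwrite('pics/o.png',im); np.save('pics/o.npy',d)
im2,d2=optics.camera('side'); cv2.imwrite('pics/o2.png',cv2.resize(im2[90:240,170:340],None,fx=4,fy=4))
im2,d2=optics.camera('scene'); cv2.imwrite('pics/o3.png',cv2.resize(im2[80:230,200:370],None,fx=4,fy=4))
bush_tool(im,d,-20)
p=optics.camera_params('wrist'); M=np.array(p['mount']); Q=cloud(p,M,d); h=s['tcp_pos'][2]-Q[...,2]
b=(h>59.5)&(h<66)&(Q[...,0]>10)&(abs(Q[...,1])<24); 
zt=np.median(Q[b][:,2]); print('bar top h',np.median(h[b]),b.sum())
mids=[]
for k in range(90,230,2):
    r=np.nonzero(b[k])[0]
    if len(r)>25:
        Y=onz(p,M,[[r.min()-.5,k],[r.max()+.5,k]],zt); mids.append((Y[0,0],Y[0,1],Y[1,1]))
mids=np.array(mids); w=mids[:,2]-mids[:,1]; ok=abs(w-40)<1.2; print(len(mids),ok.sum(),'max x',mids[:,0].max(),'mid y',((mids[:,1]+mids[:,2])/2)[ok].mean(),'slope',np.polyfit(mids[ok,0],(mids[ok,1]+mids[ok,2])/2,1))
print(target((593.3,-97,79.8),190.4,s))
```

```text
17.95 [593.79 -96.93  82.41] -169.60772851661395 0.38276917186561743 [-0.03 -0.47 -1.66]
px [ 221  238   74   69 3396] [257.79 272.64] z -20.724712414076023 circle ((-0.11922375112771988, 1.1617002487182617), 18.326171875) ext [-17.88 -15.68] [18.17 18.09]
bar top h 62.63773397327111 9362
64 64 max x 79.62413645493906 mid y 1.6346891546004356 slope [-0.    1.69]
[-0.002, 0.05, 0.261, -0.002, -0.001, -0.0]
```

View pics/o.png

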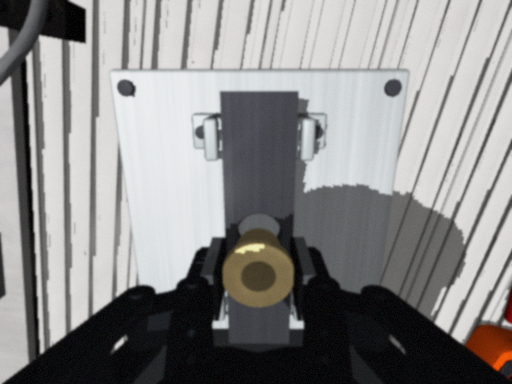

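View pics/o2.png

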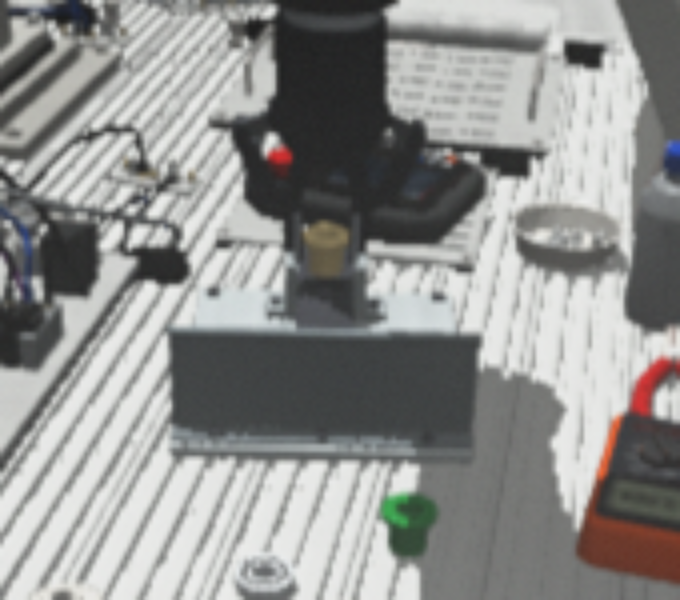

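View pics/o3.png

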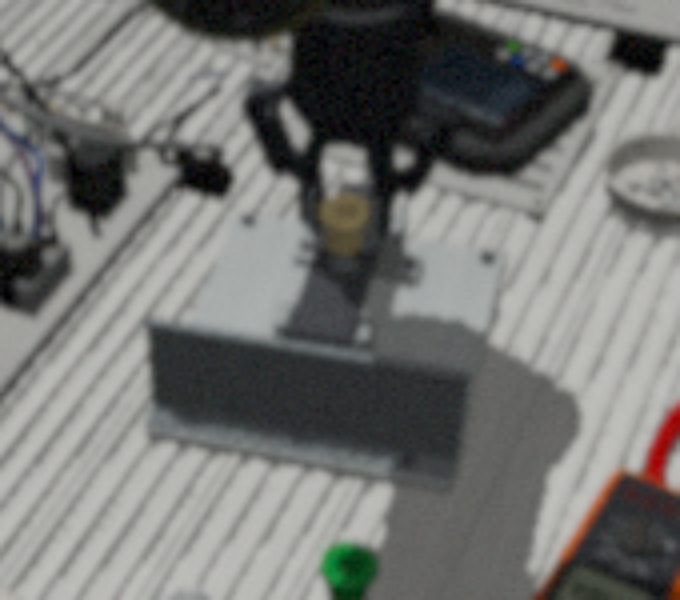

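Bushing and bar agree to within 0.5 mm in y and 0.3 mm in x. Final small correction.

Emit:
apply_moves(
  commands=[
    [-0.02,0.05,0.15,-0.002,-0.001,0,0.2],
    [-0.02,0.05,0.25,-0.002,-0.001,0,0.2],
    [-0.02,0.05,0.3,-0.002,-0.001,0,0.2],
    [-0.02,0.05,0.3,-0.002,-0.001,0,0.2],
    [-0.02,0.05,0.3,-0.002,-0.001,0,0.2],
  ],
)

```text
time: 18.73
tcp_pos: [593.0, -96.8, 79.0]
tool_rot: [-2.413, 2.011, 0.001]
contact_force: [0.3, -0.5, -0.6]
opening: 0.377
```

Run:
```python
from bt import *
s=bot.sense(); print(s['time'],s['tcp_pos'],yawY(s),s['opening'],s['contact_force'],s['tool_rot'])
im,d=optics.camera('wrist'); bush_tool(im,d,-20)
p=optics.camera_params('wrist'); M=np.array(p['mount']); Q=cloud(p,M,d); h=s['tcp_pos'][2]-Q[...,2]
b=(h>59.5)&(h<66)&(Q[...,0]>10)&(abs(Q[...,1])<24); zt=np.median(Q[b][:,2]); 
mids=[]
for k in range(85,230,1):
    r=np.nonzero(b[k])[0]
    if len(r)>25:
        Y=onz(p,M,[[r.min()-.5,k],[r.max()+.5,k]],zt); mids.append((Y[0,0],Y[0,1],Y[1,1]))
mids=np.array(mids); print('bar mid y',(mids[:,1:].mean(1)).mean(),'end x',mids[:,0].max(),'top z',np.median(h[b]))
print('tilt deg',np.degrees(np.arccos(-R.from_rotvec(s['tool_rot']).as_matrix()[2,2])))
```

```text
18.725 [593.01 -96.82  78.96] -169.60975223484297 0.3772680286462591 [ 0.29 -0.49 -0.58] [-2.41  2.01  0.  ]
px [ 221  238   74   69 3399] [257.67 272.67] z -20.71951556929325 circle ((0.0651232898235321, 1.286752700805664), 18.123844146728516) ext [-17.89 -15.66] [18.17 18.11]
bar mid y 0.8169765481091915 end x 80.56291502284353 top z 62.728117757704894
tilt deg 0.03354655199695666
```

Emit:
apply_moves(
  commands=[
    [0.03,-0.03,-0.07,0,0,0,0.2],
    [0.03,-0.03,-0.07,0,0,0,0.2],
    [0.03,-0.03,-0.07,0,0,0,0.2],
    [0.03,-0.03,-0.07,0,0,0,0.2],
  ],
)

```text
time: 19.27
tcp_pos: [593.4, -97.1, 79.6]
tool_rot: [-2.413, 2.011, 0.001]
contact_force: [0.7, -0.2, -1.0]
opening: 0.381
```

Run:
```python
from bt import *
s=bot.sense(); print(s['time'],s['tcp_pos'],s['opening'],s['contact_force'])
im,d=optics.camera('wrist'); bush_tool(im,d,-20); cv2.imwrite('pics/q.png',im)
p=optics.camera_params('wrist'); M=np.array(p['mount']); Q=cloud(p,M,d); h=s['tcp_pos'][2]-Q[...,2]
b=(h>59.5)&(h<66)&(Q[...,0]>10)&(abs(Q[...,1])<24); zt=np.median(Q[b][:,2]); 
mids=[]
for k in range(85,230,1):
    r=np.nonzero(b[k])[0]
    if len(r)>25:
        Y=onz(p,M,[[r.min()-.5,k],[r.max()+.5,k]],zt); mids.append((Y[0,0],Y[0,1],Y[1,1]))
mids=np.array(mids); print('bar mid y',(mids[:,1:].mean(1)).mean(),'end x',mids[:,0].max(),'top z',np.median(h[b]))
```

```text
19.275 [593.35 -97.06  79.63] 0.3808571190794324 [ 0.74 -0.17 -0.96]
px [ 221  238   74   69 3389] [257.86 272.65] z -20.718822136201865 circle ((0.19637653231620789, 1.8561680316925049), 18.41848373413086) ext [-17.89 -15.6 ] [18.17 18.17]
bar mid y 1.1169782459455133 end x 80.09569413405838 top z 62.69606521151434
```

The bushing (about 0.1, 1.25) and the bar hole (about 0.1, 1.1) now agree within about 0.2 mm, with a gap of about 9.8 mm. Handing in.

```bash
python3 -c "
from bench import bot
print(bot.close_job())"
```

```text
the job is handed in; nothing more can be done
None
```

The bar is lying in both saddles and released. The brass bushing is held upright about 1 cm above its hole, and the job was handed in at 19.3 s.

- **Bar:** from above it was level (0.0° tilt), its top read 62.6 mm above the worktop (62 expected; this camera reads about 0.6 mm high), and it was centred between the lips to about 0.2 mm.
- **Bushing:** I picked the brass one and left the pink and green look-alikes alone. I carried it over the guard with its underside at about 168 mm, against the 88 mm top edge. The wrist force showed no sign of a bump.
- **Final pose:** the bushing's underside is about 9.8 mm above the bar, the tilt was about 0.03° just before the last small nudge, and the external force was under about 1.3 N. Going by the bushing's silhouette edges, it is within about 0.2 mm of the hole's centre.
- **Gear and bearing:** nothing came near either of them.

**Disagreements in the checks:** the last circle fit on the bushing gave y = 1.86 mm (tool frame) instead of the 1.2 to 1.3 mm from its edges and earlier fits. I took that as pixel noise; if it were real, the bushing would be 0.7 mm off centre. The wrist camera also reads about 1.2 mm off sideways, which I corrected for when placing the bar and gripping the bushing. I assumed the jaws close centred on the tool.

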